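# Lift a sample plate out of its bay and weigh it

### The arm

A 6-joint arm with a two-finger parallel gripper is mounted at the origin on the work surface. World frame = base frame: x ahead of the robot, y to its left, z up, the work surface at z = 0. Lengths are in m, angles in rad, forces in N, time in s.
With the tool pointing down it reaches from about 0.275 to 0.875 m from the base axis. Payload 12.5 kg.
Tool frame: the origin (TCP) lies on the centre line of the jaws, within the pads' length; the fingertips stand r.finger_overhang ahead of it and the grasp point (between the pads) lies 3 mm ahead of it (r.finger_overhang is the distance from the TCP to the fingertips, in m); z points along the fingers, y is the line along which they close (so a half turn about z gives the same grasp; the last joint's range is limited). The gripper opens to 85 mm and grips with 20 to 120 N. Pads are 22 mm wide; open, the fingers measure 114 mm over their backs; the gripper's body (76 mm by 85 mm) begins 54 mm behind the grasp point. The pads swing forward as they close: fully open they stand 13 mm farther back than shut.
Start: joints at [1.192, 0.351, 1.652, -0, 1.139, -0.085], TCP at [0.159, 0.526, 0.253] pointing down, gripper open.
Joint ranges: [-2.75, 2.75], [-0.79, 2.1], [0.01, 2.65], [-1.57, 4.71], [0.07, 3.14], [-2.87, 2.87]. Speed limits (rad/s): [2.22, 2.22, 2.79, 3.14, 3.14, 3.14].

### API

Orientations are given as a unit quaternion [x, y, z, w].
In Python, from cell import r, optics gives the robot as it stands. The module is installed in compiled form; this text tells all that it offers. Calls block until the motion is done:
- r.move_to(position, orientation): joint-space move of the TCP to a pose.
- r.move_linear(position, rot=None, vel=0.15): straight line of the TCP; rot=None keeps the orientation; vel is the mean speed in m/s.
- r.set_joints(angles): joint-space move.
- r.set_gripper(opening, squeeze=None): opening from 0.0 (shut) to 1.0 (fully open); squeeze is the grip in N (None keeps the last); returns when the fingers have stopped.
- r.sleep(seconds).
- r.inverse_kinematics(position, orientation): joint angles nearest the present ones, or None.
- optics.get_image(name): name is "side" or "top"; returns a dict with "pixels" (400x640x3 uint8, red, green, blue), "depth" (400x640 float32, m along the optical axis (not along the pixel's ray), 0 where there is no reading), "fx", "fy", "cx", "cy" (pixels), "camera_from_world" (4x4, takes a point from world to camera coordinates). Camera axes: x right, y down, z forward; pixel columns grow to the right and rows downward; lengths in m; the calibration is good to about 2 mm. A picture is of the moment at which its call begins.
A pose or a line that the arm cannot do raises r.PlanningError and nothing moves.
- r.hand_in(): hands the job in; it is judged then, once.
Readings, each from a call of its own:
- r.current_t(): time.
- r.current_q(): joint angles.
- r.current_qvel(): joint speeds.
- r.current_effort(): joint torques, N m.
- r.current_tool_pos(): TCP position.
- r.current_ee_rot(): TCP orientation.
- r.current_contact_force(): force on the tool from outside, world axes, zero at the start.
- r.current_torque(): the same for the moment, N m.
- r.current_opening(): opening from 0.0 (shut) to 1.0 (fully open).
- r.current_finger_force(): force on a finger pad.
Only numpy, scipy, OpenCV 4.12 (cv2) and the standard library are available. Lean on these libraries where they do the work, as an engineer would, in place of code of your own. Each camera call takes 0.05 s, during which the arm holds its last target. There are 200 camera calls.

### The job

Slide the lifter's blade under the aluminium sample plate in the blue bay, lift the plate out on the blade and set it down on the rails of the yellow rest, leaving it there free of the lifter. Put the lifter back down flat on the desk, then take the plate off the rest by its edges with the fingers and lay it gently on the scale: flat, in the middle of the steel pan, its edges in line with the pan's. Leave the calculator, the caliper and the binder clip where they are.

Things in the scene. Friction and masses are not known exactly. Their poses are not given: they have to be found in the camera images.
- plate: the sample: flat aluminium plate 120 (x) x 64 (y) x 8 (z) mm with four dark holes and a brass disc in the middle, about 0.17 kg. Origin: centre of its underside; x along its length. It starts in the blue bay
- bay: blue holder fixed to the desk, open at its -x end. Origin: on the desk, below the plate's centre; x runs inwards. Side walls (inner faces 70 mm apart, 8 thick) and end wall (inner face x = +62 mm) stand 22 mm high: no room for fingers beside the plate. Two 10 mm wide ribs carry the plate 12 mm above the desk; between them a channel 46 mm wide, floor 2 mm above the desk, open at x = -61 mm
- lifter: the lifter (spatula): steel blade 34 mm wide, 3 mm thick, x = +18 to +113 mm; foot under the grip 50 mm wide, 3 mm thick, x = -22 to +18. Upright orange grip 22 mm thick (x), 44 wide (y), 25 to 77 mm above the underside. Origin: on the underside below the middle of the grip; x points along the blade. Starts flat on the desk; about 0.18 kg
- lifter_tip (a point): middle of the lifter's blade tip, 1.5 mm above its underside
- rest: yellow raised rest fixed to the desk. Origin on the desk under its centre; two rails along its x, 90 mm long, 5 mm thick, inner faces 44 mm apart, tops 60 mm above the desk; between them an open-ended channel, floor at 10 mm. The plate lies along the rail tops and overhangs them on all sides
- rest_top (a point): centre of the rest at rail-top height (60 mm above the desk), axes as rest
- scale: white bench scale fixed to the desk: square steel pan 150 x 150 mm, body below it 150 mm (y) by 200 mm (x, from -80 to +120 mm), 46 mm high, display on the +x end. Origin on the desk under the pan's centre
- pan (a point): centre of the scale pan's top face, 60 mm above the desk, x and y along the pan's edges
- calculator: bystander, to be left alone: black desk calculator, 150 x 100 x 18 mm, lying flat. Origin: centre of its underside
- caliper: bystander, to be left alone: digital caliper lying flat, 200 mm long, steel beam with black body. Origin: centre of its underside
- clip: bystander, to be left alone: mint-green binder clip, 50 x 30 x 28 mm. Origin: centre of its underside

How it is judged:
On the way, in this order (a step that is already met when the one before it is completed fails the run):
1. the plate is lifted clear of the bay on the lifter's blade, no finger touching it (height (world z) of plate above 0.045 m and contact force between lifter and plate above 0.4 N and contact force between the fingers and plate below 0.2 N and contact force between plate and bay below 0.05 N and angle between plate's own z axis and vertical below 0.3 rad), for 0.2 s.
2. the plate lies flat on the rails of the rest, free of the lifter and the fingers (horizontal distance between plate and rest_top below 0.035 m and z of plate in the frame of rest_top between -0.004 and 0.004 m and angle between plate's own z axis and vertical below 0.06 rad and contact force between each of lifter, the fingers and plate below 0.05 N and linear speed of plate below 0.02 m/s), for 0.2 s.
At the end, for the whole second after the job is handed in: The plate lies still and flat on the scale pan (within 3 degrees), its centre within 20 mm of the pan's centre, its edges within 0.2 rad of the pan's (either way round), and the lifter lies still and flat on the desk; both are released (horizontal distance between plate and pan below 0.02 m and z of plate in the frame of pan between -0.004 and 0.004 m and angle between plate's own z axis and vertical below 0.05 rad and (angle between the x axis of plate and the x axis of pan, either way round below 0.2 rad or angle between the x axis of plate and the y axis of pan, either way round below 0.2 rad) and linear speed of each of plate, lifter below 0.02 m/s and contact force between the fingers and plate below 0.1 N and height (world z) of lifter below 0.01 m and angle between lifter's own z axis and vertical below 0.06 rad and contact force between the fingers and lifter below 0.1 N); the robot touches nothing.
It fails at once if the plate is dropped or pressed hard on the scale (over 20 N) (contact force between plate and scale above 20 N).
It fails at once if a bystander (calculator, caliper or clip) is moved by more than 30 mm (distance of any of calculator, caliper, clip from where it was at the start of the episode above 0.03 m).
It also fails if it takes over 72 s, if anything falls off the work surface, if the arm or the gripper's body presses on something with over 40 N, if the wrist force passes 120 N, or if a joint passes its speed limit or range.

## Working session

There is one attempt and no reset: what is moved stays moved. The work goes in short steps, each a Python script; the robot and the scene stay as the last script left them, time stands still between calls to the robot, and variables do not carry over. Pictures are saved under pics/ and viewed, at most 10 in all, crops included, and the job is handed in when it is done.

```bash
mkdir -p pics; ls
python3 - <<'E'
from cell import r, optics
import cv2,numpy as np
for n in("top","side"):
    d=optics.get_image(n); cv2.imwrite(f"pics/{n}0.png",d["pixels"][:,:,::-1]); print(n,d["fx"],d["fy"],d["cx"],d["cy"]); print(d["camera_from_world"].round(4))
    np.savez(f"{n}0.npz",**d)
print(r.finger_overhang,r.current_t(),r.current_ee_rot(),r.current_opening())
E
```

```text
pics
top 410.2991133192255 410.2991133192255 325.4689620397713 200.00582344868656
[[ 0.0264 -0.9996 -0.0038 -0.016 ]
 [-0.9855 -0.0254 -0.1679  0.512 ]
 [ 0.1678  0.0082 -0.9858  1.1487]
 [ 0.      0.      0.      1.    ]]
side 421.276674436574 421.276674436574 312.8051504407005 207.04892963308149
[[ 0.9884 -0.1511 -0.0168 -0.4904]
 [-0.105  -0.5981 -0.7945  0.1032]
 [ 0.11    0.7871 -0.607   1.2479]
 [ 0.      0.      0.      1.    ]]
0.022 0.1 [ 1.46390106e-01  9.89226802e-01 -5.07474707e-04 -1.14155685e-04] 1.0001540734954706
```

View pics/top0.png

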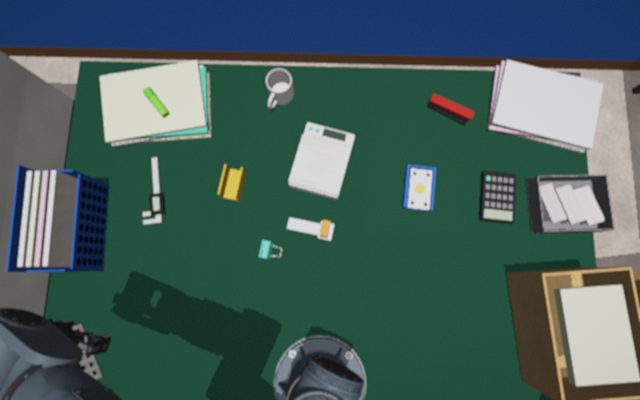

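View pics/side0.png

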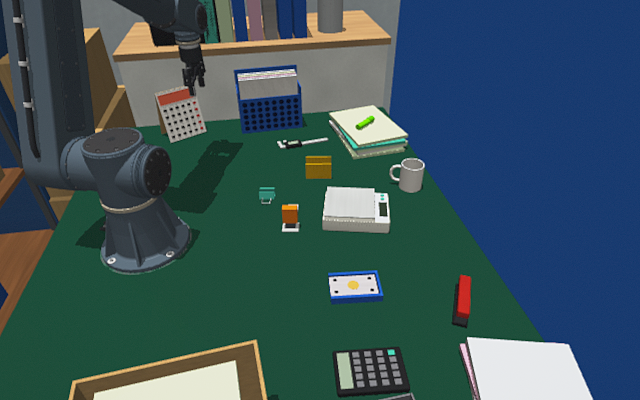

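Top view: bay at (420,188), lifter at about (312,229) with its grip at (326,230), rest at (231,182), scale at (322,160), clip at (270,249), caliper at (155,190), calculator at (498,197). Next I'll zoom in and measure.

```bash
cat > h.py <<'E'
import numpy as np, cv2
def world(d):
    Z=d["depth"]; v,u=np.mgrid[:400,:640]
    P=np.stack([(u-d["cx"])/d["fx"]*Z,(v-d["cy"])/d["fy"]*Z,Z],-1)
    T=np.linalg.inv(d["camera_from_world"]); return P@T[:3,:3].T+T[:3,3]
def hsv(d): return cv2.cvtColor(np.ascontiguousarray(d["pixels"]),cv2.COLOR_RGB2HSV)
def rect(P):
    (c,s,a)=cv2.minAreaRect((P[:,:2]*1000).astype(np.float32)); return np.round(c,1),np.round(s,1),round(a,1)
E
python3 - <<'E'
from h import *
d=np.load("top0.npz"); s=np.load("side0.npz")
for n,c in(("top",d),("side",s)):
    W=world(c);H=hsv(c);z=W[...,2]
    v,u=np.mgrid[:400,:640]
    def box(a,b,e,f): return (u>=a)&(u<=b)&(v>=e)&(v<=f)
    B={"top":dict(bay=(395,445,155,220),rest=(210,250,155,210),scale=(280,365,112,208),lift=(282,340,210,245)),
       "side":dict(bay=(320,392,262,310),rest=(298,340,150,185),scale=(315,397,180,238),lift=(275,305,200,236))}[n]
    h,S,V=H[...,0],H[...,1],H[...,2]
    M=dict(baywall=box(*B["bay"])&(h>100)&(h<130)&(S>120),plate=box(*B["bay"])&(S<60)&(V>120),disc=box(*B["bay"])&(h>15)&(h<35)&(S>90),
      railtop=box(*B["rest"])&(h>18)&(h<35)&(S>120)&(z>.054),pan=box(*B["scale"])&(z>.054)&(S<60),
      body=box(*B["scale"])&(z>.03)&(S<80),grip=box(*B["lift"])&(h>5)&(h<22)&(S>110),griptop=box(*B["lift"])&(h>5)&(h<22)&(S>110)&(z>.07),blade=box(*B["lift"])&(S<60)&(V>110)&(z<.02))
    for k,m in M.items():
        P=W[m&(c["depth"]>0)]
        if len(P)>4: print(n,k,len(P),rect(P),"mean",P.mean(0).round(4),"z",np.percentile(P[:,2],[5,50,95]).round(4))
im=d["pixels"][:,:,::-1]; t=lambda a,b,e,f:cv2.resize(im[e:f,a:b],None,fx=5,fy=5,interpolation=cv2.INTER_CUBIC)
sm=s["pixels"][:,:,::-1]
row1=np.hstack([t(390,450,160,216),t(282,342,190,246)])
q=cv2.resize(sm[255:311,320:396],None,fx=4,fy=4,interpolation=cv2.INTER_CUBIC); q2=cv2.resize(sm[145:201,290:364],None,fx=4,fy=4,interpolation=cv2.INTER_CUBIC)
row2=np.hstack([q,q2]); cv2.imwrite("pics/c0.png",np.vstack([row1,row2]))
E
```

```text
top baywall 410 (array([ 566.6, -285.1]), array([ 95.4, 140.3]), 85.2) mean [ 0.5745 -0.2792  0.0161] z [-0.0019  0.0212  0.0254]
top plate 877 (array([ 558.3, -283.2]), array([ 67.8, 124.8]), 84.6) mean [ 0.557  -0.2816  0.0199] z [0.0147 0.0203 0.0243]
top disc 42 (array([ 558.1, -281.8]), array([20.8, 18.1]), 59.7) mean [ 0.5587 -0.2819  0.0207] z [0.0169 0.0211 0.0241]
top railtop 140 (array([558. , 274.5]), array([55.5, 89.6]), 80.3) mean [0.5575 0.275  0.06  ] z [0.0555 0.0601 0.0643]
top pan 2570 (array([614.3,  16.8]), array([150.4, 150.6]), 75.8) mean [0.6131 0.0165 0.0604] z [0.0568 0.0604 0.0641]
top body 3372 (array([633.6,  11.9]), array([150.5, 200.8]), 75.9) mean [0.6271 0.0125 0.057 ] z [0.044  0.0595 0.0638]
top grip 97 (array([432.9,  -3.6]), array([17.6, 54.3]), 80.6) mean [ 0.4296 -0.0027  0.073 ] z [0.0584 0.0771 0.0806]
top griptop 92 (array([427.3,  -2.7]), array([17.6, 42.9]), 80.6) mean [ 0.4281 -0.0026  0.077 ] z [0.0736 0.0772 0.0806]
top blade 607 (array([436.2,  42.1]), array([142.3,  57.1]), 79.5) mean [0.4358 0.0458 0.0029] z [-0.0017  0.0029  0.0072]
s
[... 414 characters left out ...]
]), array([64.7, 87.2]), 79.4) mean [0.5544 0.2701 0.0574] z [0.0544 0.0573 0.0608]
side pan 1463 (array([612.9,  15.9]), array([158. , 150.1]), 76.0) mean [0.6116 0.0095 0.0588] z [0.0562 0.0588 0.0615]
side body 2263 (array([631.9,   9.1]), array([160. , 200.7]), 75.2) mean [ 0.625  -0.0061  0.053 ] z [0.0365 0.0576 0.0611]
side grip 286 (array([429.8,  46.3]), array([136.2,  47.3]), 85.7) mean [ 0.4254 -0.0047  0.0516] z [0.0007 0.0544 0.0771]
side griptop 80 (array([425.4,  -5.9]), array([24.1, 44.9]), 69.8) mean [ 0.4255 -0.0077  0.0752] z [0.0713 0.0752 0.0784]
side blade 105 (array([434.2,  42.9]), array([141.9,  52.2]), 79.0) mean [ 0.4292 -0.0012  0.0016] z [-0.0013  0.0016  0.0048]
```

View pics/c0.png

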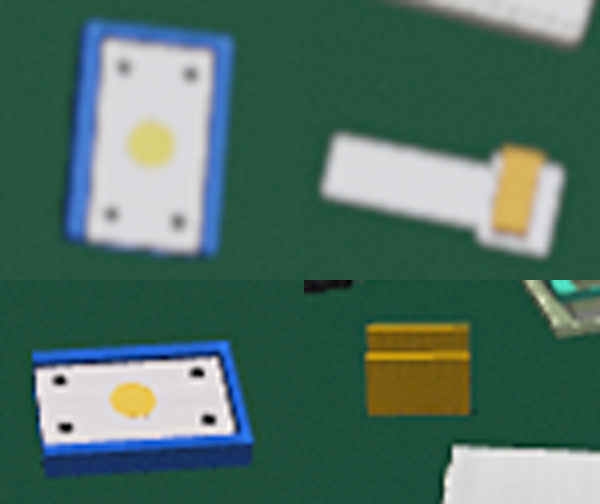

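The crops show the bay's open end facing the robot, at the bottom of the top view. The blade points left (+y), and the rest's rails run roughly along world x.

Poses:

| Item | Position (m) | Yaw |
|---|---|---|
| plate/bay | (0.5575, -0.2817) | -5° |
| lifter | (0.428, -0.003) | 80° |
| rest | (0.558, 0.2745) | -9.7° |
| pan | (0.614, 0.0165) | -14.2° |

I'll grasp the lifter now.

```bash
cat >> h.py <<'E'
from scipy.spatial.transform import Rotation as R
def down(deg):  # tool down, tool y along heading deg
    a=np.radians(deg); y=np.array([np.cos(a),np.sin(a),0]); z=np.array([0,0,-1.]); 
    return R.from_matrix(np.stack([np.cross(y,z),y,z],1)).as_quat()
def off(c,deg,d,l=0): # point d ahead / l left of c in heading deg
    a=np.radians(deg); return np.array(c)+[d*np.cos(a)-l*np.sin(a), d*np.sin(a)+l*np.cos(a)]
BAY=(.5575,-.2817);BY=-5.; LIFT=(.4278,-.0027);LY=80.; REST=(.558,.2743);RY=-9.8; PAN=(.614,.0163);PY=-14.2
E
python3 - <<'E'
from h import *; from cell import r
pre=off(BAY,BY,-.194); end=off(REST,RY,-.083)
for f in(0,180):
    for n,p,z,a in(("lift",LIFT,.055,LY),("pre",pre,.06,BY),("ins",off(BAY,BY,-.083),.06,BY),("rest",end,.12,RY),("ret",off(REST,RY,-.2),.11,RY),("pl",REST,.08,RY+90),("pan",PAN,.08,PY+90)):
        q=r.inverse_kinematics([*p,z],down(a+f)); print(f,n,None if q is None else np.round(q,2))
q=r.current_ee_rot(); M=R.from_quat(q).as_matrix(); print(np.degrees(np.arctan2(M[1,1],M[0,1])))
E
```

```text
0 lift [-0.12  0.48  2.1  -0.    0.56 -1.51]
0 pre [-0.73  0.5   2.04 -0.    0.6  -0.64]
0 ins [-0.61  0.62  1.79 -0.    0.73 -0.52]
0 rest [ 0.46  0.53  1.74 -0.    0.86  0.63]
0 ret [ 0.61  0.43  1.96 -0.    0.75  0.78]
0 pl [ 0.38  0.69  1.58 -0.    0.88 -1.02]
0 pan [-0.05  0.68  1.6  -0.    0.86 -1.37]
180 lift [-0.12  0.48  2.1  -0.    0.56  1.63]
180 pre [-0.73  0.5   2.04 -0.    0.6   2.5 ]
180 ins [-0.61  0.62  1.79 -0.    0.73  2.62]
180 rest [ 0.46  0.53  1.74 -0.    0.86 -2.51]
180 ret [ 0.61  0.43  1.96 -0.    0.75 -2.36]
180 pl [ 0.38  0.69  1.58 -0.    0.88  2.12]
180 pan [-0.05  0.68  1.6  -0.    0.86  1.77]
73.16442916041863
```

Run:
```python
from h import *; from cell import r,optics
r.move_to([*LIFT,.15],down(LY)); r.move_linear([*LIFT,.055],vel=.12)
r.set_gripper(0.0,80); print(r.current_opening(),r.current_tool_pos(),r.current_contact_force())
r.move_linear([*LIFT,.16],vel=.12); 
pre=off(BAY,BY,-.194); r.move_to([*pre,.16],down(BY)); r.move_linear([*pre,.10],vel=.12)
for n in("top","side"):
    d=optics.get_image(n); np.savez(n+"1.npz",**d)
    W=world(d);H=hsv(d); m=(H[...,1]<60)&(H[...,2]>100)&(np.hypot(W[...,0]-pre[0]-.06,W[...,1]-pre[1])<.12)&(W[...,2]<.075)&(W[...,2]>.02)
    P=W[m]; P=P[P[:,0]>pre[0]+.03]; A=np.c_[P[:,:2]-pre,np.ones(len(P))]; print(n,len(P),rect(P),"plane",np.linalg.lstsq(A,P[:,2],rcond=None)[0].round(4))
cv2.imwrite("pics/s1.png",cv2.resize(d["pixels"][150:350,150:410,::-1],None,fx=3,fy=3)[:600,:780])
print(pre,r.current_t(),r.current_tool_pos(),r.current_contact_force())
```

```text
0.24799169981080477 [ 0.42791706 -0.00271159  0.05532131] [-1.5175118   0.44707882  6.27422373]
top 390 (array([ 475.9, -272. ]), array([ 63.9, 134.2]), 81.0) plane [-0.3252  0.0031  0.0746]
side 406 (array([ 467.9, -270. ]), array([ 62.2, 149. ]), 77.7) plane [-0.2165  0.0019  0.0611]
[ 0.36423823 -0.26479179] 6.625 [ 0.36473559 -0.26495018  0.10078172] [-0.3373438   0.42162286 -1.3939028 ]
```

View pics/s1.png

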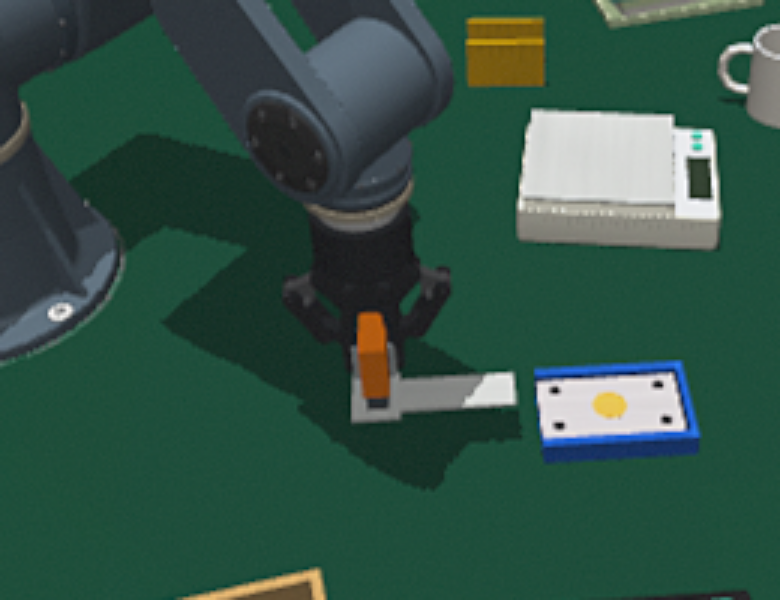

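The side view shows the lifter held level, with the blade tip near crop (515,388) and pointing at the open end of the bay at (540,410). I'll redo the blade fit without the plate pixels that got in.

Run:
```python
from h import *
pre=off(BAY,BY,-.194)
for n in("top","side"):
    d=np.load(n+"1.npz");W=world(d);H=hsv(d); a=np.radians(BY);D=W[...,:2]-pre
    X=D@[np.cos(a),np.sin(a)];Y=D@[-np.sin(a),np.cos(a)]
    m=(X>.035)&(X<.125)&(abs(Y)<.035)&(W[...,2]>.03)&(W[...,2]<.065)&(H[...,1]<70)
    k=cv2.erode(m.astype(np.uint8),np.ones((3,3)))>0
    A=np.c_[X[k]-.065,Y[k],np.ones(k.sum())]; c=np.linalg.lstsq(A,W[k][:,2],rcond=None)[0]
    print(n,m.sum(),k.sum(),"plane",c.round(4),"X",np.percentile(X[m],[1,99]).round(4),"Y",np.percentile(Y[m],[2,50,98]).round(4))
    for lo in(.04,.07,.095):
        s=m&(X>lo)&(X<lo+.02); print("  Y mid",(Y[s].max()/2+Y[s].min()/2).round(4) if s.any() else None)
```

```text
top 196 122 plane [0.0142 0.0117 0.0483] X [0.0454 0.1117] Y [-0.016   0.0046  0.0167]
  Y mid 0.0125
  Y mid 0.0001
  Y mid 0.0
side 325 230 plane [-0.0012 -0.0209  0.0474] X [0.0367 0.1104] Y [-0.0196 -0.0025  0.0158]
  Y mid -0.0013
  Y mid -0.0015
  Y mid -0.0023
```

The blade is level and centred. Its top is at 48 mm, as expected. I'll insert it now in stages, watching the force.

Run:
```python
from h import *; from cell import r,optics
p=off(BAY,BY,-.194); r.move_linear([*p,.060],vel=.1); f0=np.array(r.current_contact_force())
ok=True
for d in(-.165,-.14,-.11,-.083):
    r.move_linear([*off(BAY,BY,d),.060],vel=.08); df=np.array(r.current_contact_force())-f0; print(d,df.round(2),np.round(r.current_tool_pos(),4))
    if np.linalg.norm(df)>6: ok=False;break
if ok:
    c=off(BAY,BY,-.083); r.move_linear([*c,.072],vel=.03); print((np.array(r.current_contact_force())-f0).round(2)); r.move_linear([*c,.125],vel=.06); r.sleep(.2)
    print((np.array(r.current_contact_force())-f0).round(2), r.current_t())
    for n in("top","side"):
        d=optics.get_image(n);np.savez(n+"2.npz",**d)
        W=world(d);H=hsv(d);a=np.radians(BY);D=W[...,:2]-BAY;X=D@[np.cos(a),np.sin(a)];Y=D@[-np.sin(a),np.cos(a)]
        m=(abs(X)<.085)&(abs(Y)<.05)&(H[...,1]<60)&(H[...,2]>110)&(W[...,2]>.06)&(W[...,2]<.105);A=np.c_[X[m],Y[m],np.ones(m.sum())]
        print(n,rect(W[m]),np.linalg.lstsq(A,W[m][:,2],rcond=None)[0].round(4))
    cv2.imwrite("pics/s2.png",cv2.resize(d["pixels"][180:340,250:450,::-1],None,fx=3,fy=3))
```

```text
-0.165 [-0.13  0.06 -0.38] [ 0.3931 -0.2671  0.06  ]
-0.14 [-0.57 -0.53  0.59] [ 0.4179 -0.2693  0.0598]
-0.11 [-0.48  0.24 -0.04] [ 0.4476 -0.2719  0.0598]
-0.083 [-0.9   0.9  -0.74] [ 0.4745 -0.2743  0.0598]
[-0.13  1.01 -3.19]
[-0.24  0.81 -1.71] 10.9583
top (array([ 573.9, -257.7]), array([ 51.8, 121.5]), 58.0) [-0.0062 -0.0215  0.0808]
side (array([ 545. , -281.7]), array([ 67.8, 143. ]), 85.8) [0.0214 0.0031 0.0786]
```

View pics/s2.png

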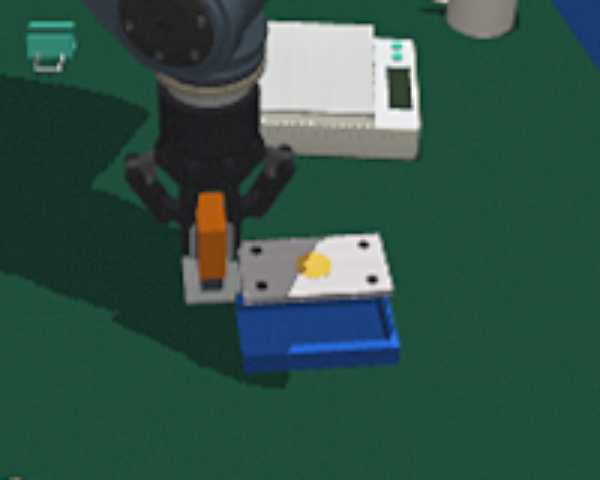

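The plate is level on the blade and clear of the bay: plate at crop (315,268), bay below it. Next I'll carry it to the rest.

Run:
```python
from h import *; from cell import r,optics
r.move_linear([*off(BAY,BY,-.083),.18],vel=.12)
e=off(REST,RY,-.083); r.move_linear([*e,.18],rot=down(RY),vel=.17); r.sleep(.2)
r.move_linear([*e,.125],vel=.08); r.sleep(.1)
for n in("top","side"):
    d=optics.get_image(n);np.savez(n+"3.npz",**d)
    W=world(d);H=hsv(d); h,S=H[...,0],H[...,1]; near=np.hypot(W[...,0]-REST[0],W[...,1]-REST[1])<.08
    m=near&(S<60)&(W[...,2]>.06)&(W[...,2]<.1); P=W[m]; print(n,len(P),rect(P) if len(P)>4 else 0)
    m=near&(h>15)&(h<35)&(S>90)&(W[...,2]>.065)&(W[...,2]<.1); print(" disc",W[m].mean(0).round(4))
cv2.imwrite("pics/s3.png",cv2.resize(d["pixels"][100:260,230:430,::-1],None,fx=3,fy=3))
print(r.current_contact_force(),r.current_t())
```

```text
top 743 (array([550.8, 274.8]), array([ 64.6, 137.8]), 80.2)
 disc [0.5596 0.2738 0.0819]
side 379 (array([548.6, 274.2]), array([ 74.3, 135.9]), 80.1)
 disc [0.5578 0.2746 0.0811]
[ 0.42534269 -0.09490412 -4.62948999] 16.3583
```

View pics/s3.png

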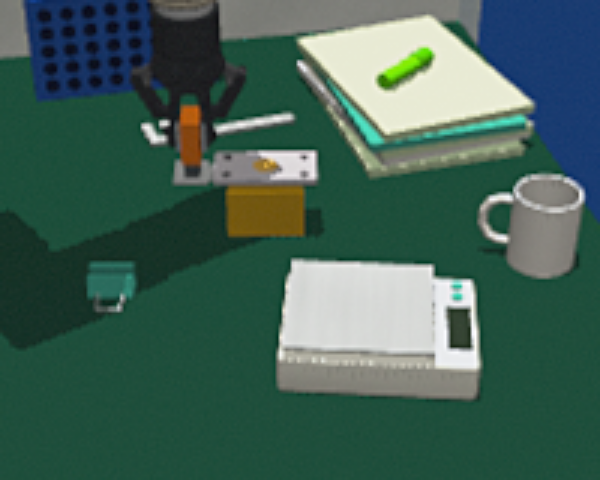

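The plate is centred over the rest (disc within 2 mm). I'll lower it, retract, put the lifter down, then probe the fingertip height on the desk for the edge grasp.

Run:
```python
from h import *; from cell import r,optics
e=off(REST,RY,-.083); r.move_linear([*e,.114],vel=.05); r.move_linear([*e,.1025],vel=.03); print(r.current_contact_force().round(2) if hasattr(r.current_contact_force(),'round') else r.current_contact_force())
b=off(REST,RY,-.21); r.move_linear([*b,.1025],vel=.1); print(r.current_contact_force(),r.current_t())
r.move_linear([*b,.060],vel=.1)
for z in np.arange(.058,.0525,-.001):
    r.move_linear([*b,z],vel=.03); f=r.current_contact_force()[2]; print(round(z,4),round(f,2),round(r.current_tool_pos()[2],4))
    if f>1.5: break
r.set_gripper(.6); r.move_linear([*b,.14],vel=.15)
print(r.current_t())
d=optics.get_image("side");W=world(d);H=hsv(d);np.savez("side4.npz",**d)
r.set_gripper(.8); 
p=[.33,.43]; r.move_to([*p,.06],down(RY+90)); f0=r.current_contact_force()[2]; print("op",r.current_opening())
r.move_linear([*p,.03],vel=.1)
for z in np.arange(.028,.004,-.001):
    r.move_linear([*p,z],vel=.04); f=r.current_contact_force()[2]-f0
    if f>3: print("touch",z,f,r.current_tool_pos()[2]); break
r.move_linear([*p,.06],vel=.2); print(r.current_t())
cv2.imwrite("pics/s4.png",cv2.resize(d["pixels"][100:260,230:430,::-1],None,fx=3,fy=3))
```

```text
[ 0.64 -0.87 -1.77]
[-0.84140863  0.55500148 -1.59038206] 18.675
0.058 -2.29 0.0584
0.057 -1.49 0.0571
0.056 -2.3 0.0559
0.055 5.53 0.0553
21.3667
op 0.7998867933542932
touch 0.013999999999999988 14.191536579631643 0.014780100408170113
27.5417
```

View pics/s4.png

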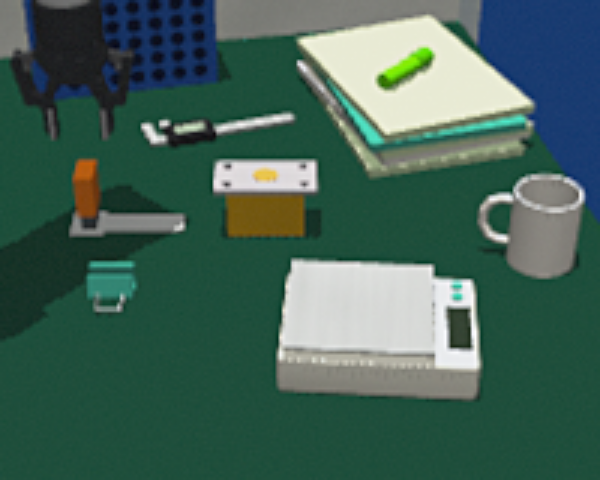

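The plate lies on the rest at crop (265,175), and the lifter is flat and clear at (125,220). The fingertips are 14.8 mm ahead of the TCP at this opening. Next I'll measure the plate and grasp it by its long edges.

Run:
```python
from h import *; from cell import r,optics
C=[]
for n in("top","side"):
    d=optics.get_image(n); W=world(d);H=hsv(d);h,S=H[...,0],H[...,1]; near=np.hypot(W[...,0]-REST[0],W[...,1]-REST[1])<.09
    m=near&(S<60)&(W[...,2]>.057)&(W[...,2]<.08); k=near&(h>15)&(h<35)&(S>90)&(W[...,2]>.063)
    c=W[k].mean(0); C.append(c[:2]); print(n,rect(W[m]),c.round(4))
c=np.mean(C,0); 
r.set_gripper(1.0); r.move_to([*c,.13],down(RY+90)); r.move_linear([*c,.09],vel=.12); r.move_linear([*c,.077],vel=.05)
f0=r.current_contact_force(); print(f0,r.current_tool_pos())
r.set_gripper(0.,40); print("op",r.current_opening(),r.current_finger_force(),r.current_contact_force())
r.move_linear([*c,.10],vel=.05); r.sleep(.2); print("op",r.current_opening(),r.current_finger_force(),r.current_contact_force(),r.current_t())
d=optics.get_image("side"); cv2.imwrite("pics/s5.png",cv2.resize(d["pixels"][100:260,230:430,::-1],None,fx=3,fy=3))
```

```text
top (array([558.6, 273.4]), array([ 65. , 120.5]), 79.8) [0.5599 0.2741 0.0693]
side (array([554.8, 272.2]), array([ 73.5, 117.8]), 79.0) [0.5579 0.2762 0.0672]
[-0.04899988  0.69144147 -1.08054066] [0.55887169 0.27506398 0.07682916]
op 0.7340069019209335 44.356786608695984 [-0.75837131 -0.48135752  5.54435602]
op 0.7340414666732767 44.14887249469757 [-0.1699582  -0.32915894 -1.74752248] 31.1167
```

View pics/s5.png

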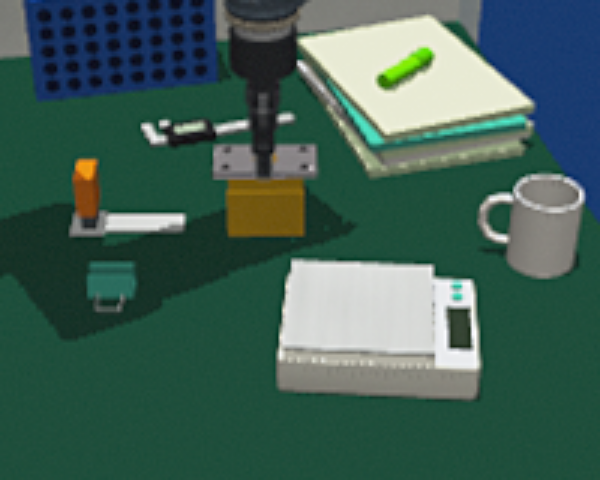

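The plate is held level by its edges at crop (265,162), above the rest. Next I'll move it to the pan.

Run:
```python
from h import *; from cell import r,optics
p=r.current_tool_pos(); r.move_linear([p[0],p[1],.15],vel=.15)
r.move_linear([*PAN,.15],rot=down(PY+90),vel=.18); r.move_linear([*PAN,.09],vel=.1); r.move_linear([*PAN,.081],vel=.03); r.sleep(.2)
f0=np.mean([r.current_contact_force()[2] for _ in range(3)]); print(f0)
for z in np.arange(.0805,.0745,-.0005):
    r.move_linear([*PAN,z],vel=.02); r.sleep(.1); f=r.current_contact_force()[2]-f0; print(round(z,4),round(f,2),round(r.current_tool_pos()[2],4))
    if f>1.5: break
print(r.current_t())
```

```text
-2.5823033991421145
0.0805 -0.57 0.0805
0.08 -0.44 0.08
0.0795 0.53 0.0795
0.079 0.78 0.079
0.0785 0.65 0.0785
0.078 0.86 0.078
0.0775 5.57 0.0777
37.1167
```

Run:
```python
from h import *; from cell import r,optics
r.set_gripper(.8); r.sleep(.2); r.set_gripper(1.0); r.move_linear([*PAN,.16],vel=.08); r.move_to([.40,-.25,.25],down(0)); r.sleep(.3)
for n in("top","side"):
    d=optics.get_image(n);W=world(d);H=hsv(d);h,S=H[...,0],H[...,1]; near=np.hypot(W[...,0]-PAN[0],W[...,1]-PAN[1])<.06
    k=near&(h>15)&(h<35)&(S>90); print(n,k.sum(),W[k].mean(0).round(4))
    m=(W[...,2]>.0655)&(W[...,2]<.08)&(np.hypot(W[...,0]-PAN[0],W[...,1]-PAN[1])<.085); 
    m=cv2.morphologyEx(m.astype(np.uint8),cv2.MORPH_OPEN,np.ones((3,3)))>0; print(rect(W[m]))
    if n=="side": cv2.imwrite("pics/s6.png",cv2.resize(d["pixels"][130:290,230:430,::-1],None,fx=3,fy=3))
print(r.current_t(),r.current_contact_force())
```

```text
top 45 [0.6156 0.0166 0.0682]
(array([613. ,  16.2]), array([ 63.7, 119.9]), 75.9)
side 38 [0.6133 0.0167 0.0672]
(array([612.9,  12.6]), array([ 62.5, 106.7]), 77.2)
40.775 [ 0.57239491 -0.58728014 -1.35506743]
```

View pics/s6.png

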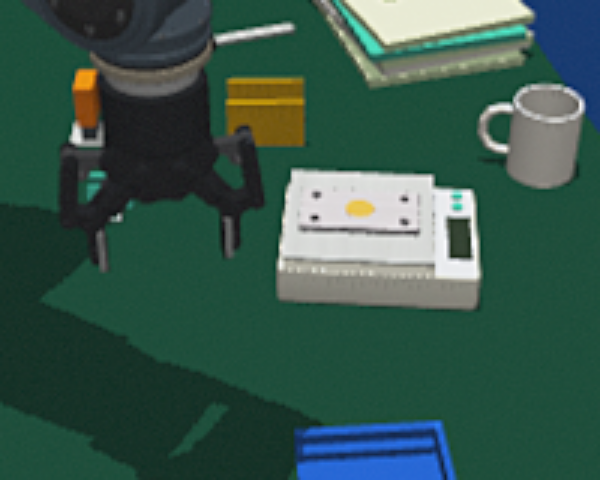

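The plate lies flat and centred on the pan at crop (360,208), within about 2 mm and aligned to about 1°. The gripper is free of it, so I'm handing in.

```bash
python3 -c "
from cell import r
print(r.hand_in())"
```

```text
the job is handed in; nothing more can be done
None
```

The job is handed in at about 41 s (verdict not shown): the plate went from the bay to the rest on the lifter, then by its edges onto the scale, flat, within about 2 mm of the pan's centre and about 1° of its edges; the lifter is flat on the desk, and the calculator, caliper and clip were not touched.

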